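Step the dump-truck stock counter up to 5

ROBOT

A 6-joint arm with a two-finger parallel gripper is mounted at the origin on the work surface. World frame = base frame: x ahead of the robot, y to its left, z up, the work surface at z = 0. Lengths are in m, angles in degrees, forces in N, time in s.
With the tool pointing down it reaches from about 0.35 to 0.875 m from the base axis. Payload 4.2 kg.
Tool frame: the origin (TCP) lies midway between the tips of the shut fingers; the grasp point (between the pads) lies 19 mm behind it; y points along the fingers, z is the direction in which the jaws open and shut, and the axes are right-handed (so a half turn about y gives the same grasp; the last joint's range is limited). The gripper opens to 87 mm and grips with 3 to 60 N. Pads are 19 mm wide; open, the fingers measure 117 mm over their backs; the gripper's body (75 mm by 190 mm) begins 51 mm behind the grasp point.
Start: joints at [92.051, 22.042, 0.453, 0, -68.411, -14.817], TCP at [0.138, 0.61, 0.223] pointing down, gripper open.
Joint ranges: [-179.83, 179.83], [-69.29, 118.12], [-61.27, 80.66], [-181.25, 117.63], [-171.15, -9.14], [-177.46, 177.46]. Speed limits (degrees/s): [159.86, 159.86, 180, 180, 180, 180].

INTERFACE

Orientations are given as [roll, pitch, yaw] about the fixed x, y, z axes, in that order (R = Rz(yaw) Ry(pitch) Rx(roll)).
In Python, from workcell import env gives the robot as it stands. The module is installed in compiled form; this text tells all that it offers. Calls block until the motion is done:
- env.goto(position, orientation): joint-space move of the TCP to a pose.
- env.move_straight(position, rotation=None, rate=0.15, force_limit=None): straight line of the TCP; rotation=None keeps the orientation; rate is the mean speed in m/s. With force_limit (N) it stops when the force on the tool has changed by that much, and returns True; else False.
- env.set_joints(angles): joint-space move.
- env.gripper_to(opening, grasp_force=None): opening from 0.0 (shut) to 1.0 (fully open); grasp_force is the grip in N (None keeps the last); returns when the fingers have stopped.
- env.dwell(seconds).
- env.inverse_kinematics(position, orientation): joint angles nearest the present ones, or None.
- env.read_state(): the state.
- env.grab_frame(name): name is "side" or "top" or "wrist"; returns a dict with "image" (420x560x3 uint8, blue, green, red), "fx", "fy", "cx", "cy" (pixels), "position" and "orientation" of the camera in the world. Camera axes: x right, y up, looking along -z (the intrinsics and any distortion apply to the point x, -y, -z); pixel columns grow to the right and rows downward; lengths in m; the calibration is good to about 2 mm. A picture is of the moment at which its call begins. There is no depth.
A pose or a line that the arm cannot do raises env.Unreachable and nothing moves.
- env.close_job(): hands the job in, once; it reports no verdict.
Trained networks look in a picture, given as the dict that the camera call returned (one of the last four; its "shot" number tells which), for a name from the list of things; names that differ only in an ending like _2 or _b are one class to them, and where a whole thing is asked for, a point or a joint stands for the part that bears it (a point fixed in the world has none). Each returns a list of dicts, best first, with "score" (0 to 1); they miss things now and then, are a little off and sometimes report something else, mostly with a low value. They report only what shows in the picture. A call takes as long as a camera call.
- env.search_frame(picture, thing): "xyz" ([x, y, z] in m, in world coordinates, good to about 4 mm: the middle of the surface that is visible of it).
- env.trace(picture, thing): "mask" (420x560 bool, what is visible of it).
The state is a dict: "clock": time; "joint_positions": joint angles; "qvel": joint speeds; "joint_torque": joint torques, N m; "position": TCP position; "tool_rot": TCP orientation; "force": force on the tool from outside, world axes, zero at the start; "wrist_torque": the same for the moment, N m; "opening": opening from 0.0 (shut) to 1.0 (fully open).
Only numpy, scipy, OpenCV 4.12 (cv2) and the standard library are available. Lean on these libraries where they do the work, as an engineer would, in place of code of your own. Each camera call takes 0.05 s, during which the arm holds its last target. There are 200 camera calls.

TASK

The delivery has brought the stock of toy dump trucks up to five: on the stock counter that stands next to the toy dump truck, press the plunger with full strokes, letting it come right up after each, until the 5 stands at the pointers on top. Do not run it past 5, since it cannot be stepped back, and do not press the plunger of the other counter, the one next to the toy rocket.

Things in the scene. Friction and masses are not known exactly. Their poses are not given: they have to be found in the camera images.
- truck_plunger_top (a point): Centre of the plunger's top face, on the counter beside the toy dump truck (140 mm, yellow cab, orange bed, on the counter's far side, 0.12 m off). Plunger: black disc 30 mm wide, 104 mm above the table when up, on a stem in a steel collar. Counter: fixed white case 96 x 130 x 66 mm. Axes are the case's: x along its 96 mm, away from robot; the drum's cover, 88 mm high, starts 35 mm to -y.
- truck_plunger (a joint): How far that plunger is down, in m: 0 up, 0.016 at its hard stop; a spring returns it. Push needed: 3 to 7 N slowly, up to about 13 N at 0.15 m/s. A stroke of 13 mm or more steps the drum on by one number, once, on the way down (at about 11 mm, after 3 mm of free play); it must come up to within 1 mm of the top before it can step again.
- truck_drum (a joint): Turn of that counter's drum, in rad: pi/4 times the number on top (5 on top = 3.93). White eight-sided drum, 32 mm wide, one black numeral 0 to 7 a face, upright seen from the robot; the number that counts shows in the window on top, between two black pointers. It grows by pi/4 a stroke, a detent holds it at whole numbers, and it turns only by the plunger. Starts at 1, 2 or 3.
- rocket_plunger (a joint): How far the plunger of the other counter is down, in m: 0 up. That counter is built the same and stands beside the toy rocket (white body, red fins, lying on a grey stand), on the other side of the table's middle; which of the two is left varies. To be left alone.

How it is judged (in metres and radians):
At the end, for the whole second after the job is handed in: The drum of the counter next to the dump truck stands with the 5 on top (within 10 degrees) and its plunger is up again (within 2 mm) (value of joint truck_drum between 3.75 and 4.1 rad and value of joint truck_plunger below 0.002 m); the robot touches nothing.
It fails at once if the dump truck's counter is run past 5 (value of joint truck_drum above 4.4 rad).
It fails at once if the plunger of the rocket's counter is pressed (more than 4 mm) (value of joint rocket_plunger above 0.004 m).
It also fails if it takes over 32 s, if anything falls off the work surface, if the arm or the gripper's body presses on something with over 40 N, if the wrist force passes 120 N, or if a joint passes its speed limit or range.

## Working session

There is one attempt and no reset: what is moved stays moved. The work goes in short steps, each a Python script; the robot and the scene stay as the last script left them, time stands still between calls to the robot, and variables do not carry over. Pictures are saved under pics/ and viewed, about 8 in all and at most 12, crops included, and the job is handed in when it is done.

```bash
mkdir -p pics
python3 - <<'E'
from workcell import env
import cv2,numpy as np
s=env.read_state();print(s['clock'],s['position'],s['tool_rot'],s['force'])
ims=[]
for n in("top","side"):
    f=env.grab_frame(n);cv2.imwrite(f"pics/{n}0.png",f["image"])
    print(n,f["position"],f["orientation"],f["fx"],[k for k in f])
    for t in("truck_plunger_top","truck_plunger","truck_drum","rocket_plunger"):
        print(t,[(np.round(d["xyz"],3),round(d["score"],2)) for d in env.search_frame(f,t)])
E
```

```text
0.0 [0.13793004 0.6089669  0.22147137] [-8.98769477e+01  5.13823781e-03  1.67226958e+02] [-0.07918215 -0.34858498  0.34159909]
top [0.37510047 0.00199819 0.95948856] [ 11.36375749   0.60066609 -90.45436961] 399.45053825020364 ['image', 'fx', 'fy', 'cx', 'cy', 'position', 'orientation', 'shot']
truck_plunger_top [(array([0.468, 0.271, 0.104]), 0.63)]
truck_plunger [(array([0.47 , 0.267, 0.104]), 0.45)]
truck_drum []
rocket_plunger []
side [ 0.13499067 -0.6166265   0.59326595] [ 57.6358429    0.42707315 -31.2378594 ] 499.99174411623727 ['image', 'fx', 'fy', 'cx', 'cy', 'position', 'orientation', 'shot']
truck_plunger_top [(array([0.462, 0.259, 0.1  ]), 0.45)]
truck_plunger [(array([0.466, 0.263, 0.103]), 0.6)]
truck_drum []
rocket_plunger [(array([ 0.533, -0.13 ,  0.106]), 0.86)]
```

View pics/top0.png

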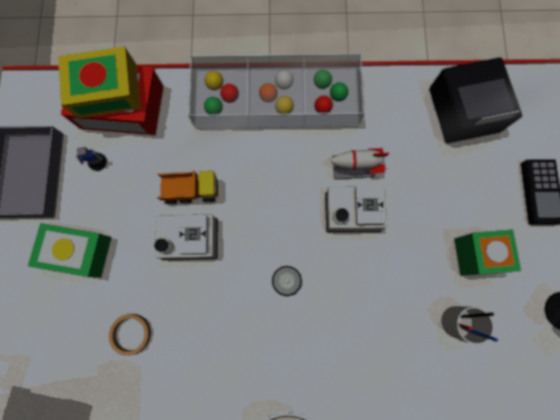

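View pics/side0.png

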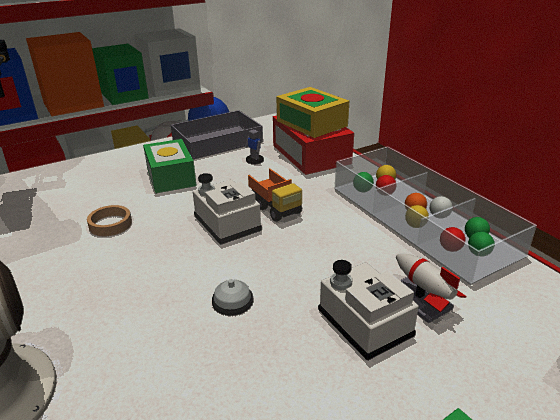

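The truck counter is the left one: plunger at top px (162,244), drum window at (193,234), truck behind it. The rocket counter is on the right (342,215). Next I'll shut the gripper, hover, and read the numeral.

```bash
cat > h.py <<'E'
import numpy as np,cv2
from scipy.spatial.transform import Rotation as R
def onplane(f,u,v,z):
    d=R.from_euler('xyz',f["orientation"],degrees=True).apply([(u-f["cx"])/f["fx"],-(v-f["cy"])/f["fy"],-1])
    p=np.array(f["position"]);return p+d*(z-p[2])/d[2]
E
python3 - <<'E'
from workcell import env
from h import *
env.gripper_to(0.0)
env.goto([0.40,0.26,0.27],[-90,0,170])
f=env.grab_frame("wrist");cv2.imwrite("pics/w1.png",f["image"])
print(f["position"],f["orientation"])
def rep(f):
  for t in("truck_plunger_top","truck_plunger","truck_drum"):
    print(t,[(np.round(d["xyz"],3),round(d["score"],2)) for d in env.search_frame(f,t)])
    for m in env.trace(f,t)[:2]:
        v,u=np.nonzero(m["mask"]);print(' mask',u.mean(),v.mean(),u.min(),u.max(),v.min(),v.max(),m["score"],onplane(f,(u.min()+u.max())/2,(v.min()+v.max())/2,.104))
rep(f)
f=env.grab_frame("top");cv2.imwrite("pics/top1.png",f["image"]);rep(f);print(onplane(f,162,244.5,.104))
s=env.read_state();print(s['clock'],s['position'],s['tool_rot'],s['force'],s['opening'])
E
```

```text
[0.47409839 0.24794183 0.4310632 ] [-1.60573811e+01 -5.68142095e-02 -9.99513546e+01]
truck_plunger_top [(array([0.47 , 0.273, 0.102]), 0.65)]
 mask 256.6434782608696 121.25797101449275 243 271 107 136 0.61 [0.46928133 0.26868408 0.104     ]
truck_plunger [(array([0.472, 0.266, 0.105]), 0.79)]
 mask 256.8968023255814 121.63081395348837 243 271 108 136 0.58 [0.46880863 0.26877552 0.104     ]
truck_drum []
truck_plunger_top [(array([0.466, 0.269, 0.101]), 0.48), (array([ 0.533, -0.124,  0.111]), 0.17)]
 mask 160.72368421052633 244.88815789473685 154 167 238 251 0.63 [0.47029109 0.26996531 0.104     ]
truck_plunger [(array([0.468, 0.268, 0.106]), 0.58)]
 mask 160.90243902439025 244.89634146341464 154 168 238 251 0.73 [0.4702813  0.26888569 0.104     ]
truck_drum []
 mask 161.1772151898734 244.98101265822785 154 168 239 251 0.51 [0.46920295 0.26883015 0.104     ]
[0.47026172 0.26672654 0.104     ]
4.3417 [0.40001954 0.2599986  0.27002598] [-9.00032980e+01  3.22348418e-03  1.69999219e+02] [ 0.4719294  -0.01942979 -0.07591379] 0.0031901773547083193
```

View pics/w1.png

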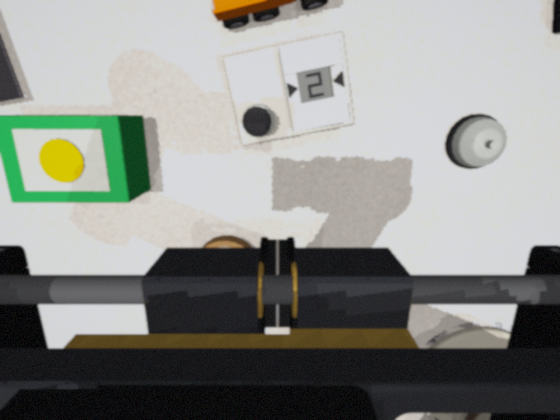

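The wrist image shows a 2 between the pointers at (315,84), with the plunger at (257,121), so three strokes are needed. I'll do one and check it.

```bash
cat >> h.py <<'E'
P=np.array([0.4695,0.2687])
def stroke(env):
    env.move_straight([*P,.112],rate=.08)
    r=env.move_straight([*P,.0885],rate=.04,force_limit=20)
    s=env.read_state();print('down',r,s['position'],s['force'],s['clock'])
    env.move_straight([*P,.120],rate=.06);env.dwell(.3)
def look(env,n):
    env.goto([0.40,0.26,0.27],[-90,0,170])
    f=env.grab_frame("wrist");cv2.imwrite(f"pics/{n}.png",cv2.resize(f["image"][20:160,200:380],None,fx=3,fy=3))
    print(env.read_state()['clock'])
E
python3 - <<'E'
from workcell import env
from h import *
env.goto([*P,.15],[-90,0,170])
stroke(env)
env.move_straight([0.40,0.26,0.2],rate=.15)
look(env,"w2")
E
```

```text
down False [0.47011691 0.26928004 0.08901154] [0.45101434 0.88926945 4.56618031] 6.3167
8.5833
```

View pics/w2.png

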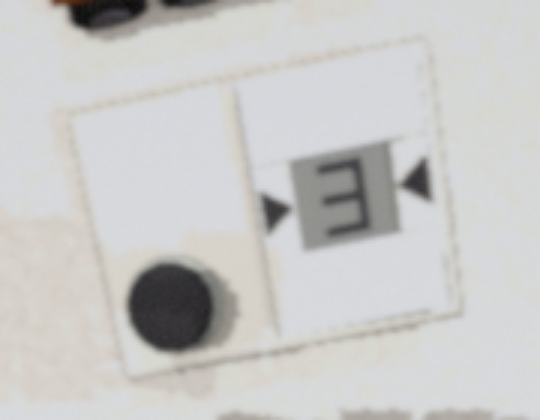

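It now shows a 3 between the pointers at (345,195), with the plunger up. One stroke gives one step, so I'll do two more.

Run:
```python
from workcell import env
from h import *
env.goto([*P,.15],[-90,0,170])
stroke(env);stroke(env)
env.move_straight([0.40,0.26,0.2],rate=.15)
look(env,"w3")
```

```text
down False [0.47013688 0.26927992 0.08903926] [0.91176229 0.9633866  4.52976751] 10.5583
down False [0.47000465 0.26918252 0.08897291] [0.55460999 0.94052671 4.80010063] 12.5167
14.7833
```

View pics/w3.png

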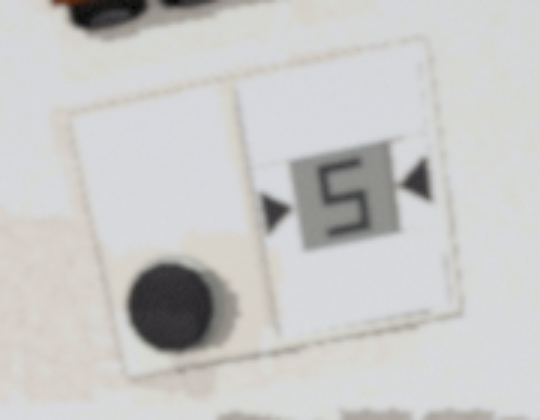

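The 5 stands between the pointers at (345,195), the plunger is up at (170,307), and the arm is clear.

```bash
python3 -c "
from workcell import env
env.close_job()"
```

```text
the job is handed in; nothing more can be done
```

The truck counter now shows 5, and I handed the job in at about 14.8 s of the 32 s allowed.

- **What I did:** The truck counter was the left one and started at 2. I pressed its plunger three times with the shut gripper, about 15 mm down each time and fully up in between, at roughly 5 N.
- **Checks:** The wrist camera showed 3 after the first stroke and 5 after the third; I did not take a picture at 4. In the last picture the plunger was up and the arm was well clear.
- **Rocket counter:** The arm never went near it.
- **Failed or disagreed:** The trained networks never properly found the drum, so I read the numbers from the pictures by eye. Their plunger positions differed by up to about 1 cm, so I used the middle of the traced outline instead.

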